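# Weigh a boxed return: hang the basket, hold the weigh paddle

### The job

Hang the blue basket, with the boxed return still in it, by its handle on the weigher's hook and let go of it. Then press the console's orange paddle down with the fingers, past the first two clicks to the third at the bottom, and finish while holding it down there against its spring, with the basket hanging freely and at rest. Leave the other things on the table alone.

Things in the scene. Friction and masses are not known exactly. Their poses are not given: they have to be found in the camera images.
- basket: Open blue basket, 90 (x) x 130 (y) x 55 mm high, walls 4 mm, with a stiff grey arch handle. Origin: centre of its underside, z up. Basket about 0.25 kg, plus the parcel of about 0.15 kg in it. It may hang either way round (half a turn about z).
- basket_bar (a point): Middle of the basket's level handle bar, 150 mm above the basket's underside, axes as the basket's. The bar runs along y, 130 mm long, section 12 x 12 mm; its posts (8 mm thick) stand at y = +-61 mm; the free opening under the bar is 89 mm high above the basket's rim and 114 mm wide. Grip the bar across x, 30 to 40 mm to either side of its middle, so that the middle stays free for the hook.
- parcel: Small brown boxed return with a paper band, 60 x 75 x 40 mm, lying loose in the basket; origin at the centre of its underside. It stays in the basket.
- weigher: Fixed hanging weigher: grey base 150 x 140 x 20 mm, steel column 32 mm across, white head 50 (x) x 40 (y) mm reaching from 195 to 245 mm above the table. Origin: centre of the base's underside; the hook points along its -x.
- hook: The weigher's steel hook, a round bar 10 mm across; same origin and axes as the weigher. It leaves the head's front face (x = -25 mm) level along -x, its top 225 mm above the table, to x = -135 mm, then turns up to a tip at x = -150 mm whose top is 247 mm above the table. The hook does not move.
- hook_seat (a point): Middle of the hook's level part, on its upper side, 70 mm in front of the head's face and 55 mm behind the tip; x, y, z axes as the weigher's. The underside of the basket's bar rests here, the bar across the hook (basket x along hook x).
- console: Fixed grey console of the weigher, 120 (x) x 130 (y) x 100 mm high, origin at the centre of its underside; its front faces its -x and carries the paddle.
- paddle_top (a point): Middle of the upper face of the orange paddle, which sticks out of the console's front: 44 (x) x 50 (y) x 12 mm, this point 28 mm in front of the console's face, 105 mm above the table at rest, and moving down with the paddle. Free from above.
- paddle (a joint): How far the paddle is pressed down (m): 0 at rest, catches (clicks) at 0.012, 0.024 and 0.036; the third is also the bottom stop. Sprung: it starts to move at about 7 N; the push needed sags to about 5 to 6 N just before each click and jumps to about 8.5 N (first) and 10 N (second) just after it, so a light force stop halts it at a click too early; going fully down takes up to about 12 N. The clicks do not hold it: let go, it springs back to 0.
- carton_brown: Bystander, loose: brown carton 90 x 80 x 60 mm; leave it alone. Origin: centre of its underside.
- carton_green: Bystander, loose: green carton 100 x 70 x 55 mm; leave it alone. Origin: centre of its underside.
- carton_white: Bystander, loose: white and blue carton 80 x 110 x 90 mm; leave it alone. Origin: centre of its underside.
- flask: Bystander, loose: dark steel flask, 72 mm across, 190 mm tall; leave it alone. Origin: centre of its underside.
- tape_roll: Bystander, loose: amber roll of tape lying flat, 100 mm across, 48 mm tall; leave it alone. Origin: centre of its underside.
- scanner: Bystander, loose: black and grey hand scanner, about 180 mm long, 40 mm high; leave it alone. Origin: centre of its underside.
- mug: Bystander, loose: white mug, 80 mm across, 90 mm tall; leave it alone. Origin: centre of its underside.
There are look-alikes about, which are no part of the job. Leave any pink look-alike of the console alone.

How it is judged:
By the outcome, as a careful person would: the job done as asked, in the order asked, and still so for the second after the job is handed in, while the arm keeps its last pose, push and grip.
It also fails if it takes over 62 s, if anything falls off the work surface, if the arm or the gripper's body presses on something with over 40 N, if the wrist force passes 120 N, or if a joint passes its speed limit or range.

### The arm

A 7-joint arm with a two-finger parallel gripper is mounted at the origin on the work surface. World frame = base frame: x ahead of the robot, y to its left, z up, the work surface at z = 0. Lengths are in m, angles in rad, forces in N, time in s.
With the tool pointing down it reaches from about 0.425 to 0.875 m from the base axis. Payload 4.7 kg.
Tool frame: the origin (TCP) lies on the centre line of the jaws, within the pads' length; the fingertips stand 19 mm ahead of it and the grasp point (between the pads) is the TCP (ctrl.nose_length is the distance from the TCP to the fingertips, in m); z points along the fingers, x is the direction in which the jaws open and shut, and the axes are right-handed (so a half turn about z gives the same grasp; the last joint's range is limited). The gripper opens to 87 mm and grips with 3 to 60 N. Pads are 19 mm wide; open, the fingers measure 117 mm over their backs; the gripper's body (75 mm by 190 mm) begins 51 mm behind the grasp point.
Start: joints at [-1.124, 0.321, -0.07, 1.45, 0.023, 1.371, -0.057], TCP at [0.273, 0.59, 0.211] pointing down, gripper open.
Joint ranges: [-2.86, 2.86], [-0.3, 2.09], [-1.38, 1.24], [0.06, 2.45], [-1.56, 4.7], [0.09, 2.05], [-2.69, 2.69]. Speed limits (rad/s): [2.57, 2.57, 3.14, 3.14, 3.14, 3.14, 3.14].

### API

Orientations are given as a rotation vector (axis times angle).
In Python, from bench import ctrl gives the robot as it stands. The module is installed in compiled form; this text tells all that it offers.
- The arm moves only by the shell command python3 -m crank 'ROWS' [OPENING] [FORCE]. ROWS is a JSON object of lists of equal length, an entry for each row: "dp": the shift along the tool's x, y, z in cm, a list of three; "delta_rot": the turn, a rotation vector about the tool's x, y, z in rad, a list of three. In form: {"dp": [[x, y, z], ...], "delta_rot": [[rx, ry, rz], ...]}. A call has exactly 8 rows; each row shifts and turns the commanded pose from where the row before left it, along the tool's axes as they then stand; what a row does not reach is not made up. A row lasts 1/10 s, in which the tool goes at most 50 mm and 8.59 degrees, less where a joint would pass 70% of its speed; a pose out of reach is approached as far as the arm can. A call with a gripper value outside its range is refused whole. OPENING is the finger opening in cm, from 0 to 8.7, set as the call begins (- or left out, the last holds). The fingers move at their own pace and stop on an object; FORCE is the grip in N (left out, the last holds). Time passes only in rows, so rows that do not move let the fingers close, or fill a call up. It gives the time, the measured TCP pose, the force and the opening at its end, in the units of the state.
- ctrl.get_state(): the state, without advancing time (a new reading comes with each control period).
- ctrl.get_image(name): name is "scene" or "top"; returns the picture (480x640x3 uint8, blue, green, red); there is no depth.
- ctrl.camera_info(name): a dict with "camera_matrix" (3x3 intrinsics, pixels), "xyz" and "orientation" of the camera in the world. Camera axes: x right, y down, z forward; pixel columns grow to the right and rows downward; lengths in m; the calibration is good to about 2 mm. A picture is of the moment at which its call begins. camera_info takes no time and is no camera call.
- ctrl.close_job(): hands the job in, once; it reports no verdict.
The state is a dict: "time": time; "joint_positions": joint angles; "qd": joint speeds; "joint_torque": joint torques, N m; "position": TCP position; "tool_rot": TCP orientation; "ft_force": force on the tool from outside, world axes, zero at the start; "torque": the same for the moment, N m; "grip_width": opening from 0.0 (shut) to 1.0 (fully open).
Only numpy, scipy, OpenCV 4.12 (cv2) and the standard library are available. Lean on these libraries where they do the work, as an engineer would, in place of code of your own. Each camera call takes 0.05 s, during which the arm holds its last target.

## Working session

There is one attempt and no reset: what is moved stays moved. The work goes in short steps, Python scripts to look and compute and a shell command to move; the robot and the scene stay as the last step left them, time stands still between calls to the robot, and variables do not carry over. Pictures are saved under pics/ and viewed, and the job is handed in when it is done.

```bash
mkdir -p pics; python3 - <<'E'
from bench import ctrl
import cv2,numpy as np
np.set_printoptions(precision=4,suppress=True)
for n in("scene","top"):
    im=ctrl.get_image(n);cv2.imwrite(f"pics/{n}0.png",im)
    c=ctrl.camera_info(n);print(n,c)
print(ctrl.get_state(),ctrl.nose_length)
E
```

```text
scene {'camera_matrix': array([[471.0259,   0.    , 322.4805],
       [  0.    , 471.0259, 240.006 ],
       [  0.    ,   0.    ,   1.    ]]), 'xyz': array([1.2316, 0.401 , 1.053 ]), 'orientation': array([-1.3863, -2.2159,  0.8775])}
top {'camera_matrix': array([[570.3153,   0.    , 322.4901],
       [  0.    , 570.3153, 240.9326],
       [  0.    ,   0.    ,   1.    ]]), 'xyz': array([ 0.1451, -0.0044,  1.8673]), 'orientation': array([-2.1011,  2.1503, -0.1774])}
{'time': 0.1, 'joint_positions': array([-1.1239,  0.3218, -0.0701,  1.4515,  0.0226,  1.3708, -0.0569]), 'qd': array([-0.0004, -0.0025,  0.0015, -0.003 ,  0.0024,  0.0017,  0.0005]), 'joint_torque': array([  0.0003, -49.2569,  -0.4056, -31.3397,  -0.064 ,   0.0394,
         0.0001]), 'position': array([0.2724, 0.5896, 0.2105]), 'tool_rot': array([ 2.6457,  1.6921, -0.0022]), 'ft_force': array([-0.1656, -0.0811, -0.4077]), 'torque': array([-0.0035, -0.0141, -0.0377]), 'grip_width': 1.0015276307882623} 0.019
```

View pics/scene0.png

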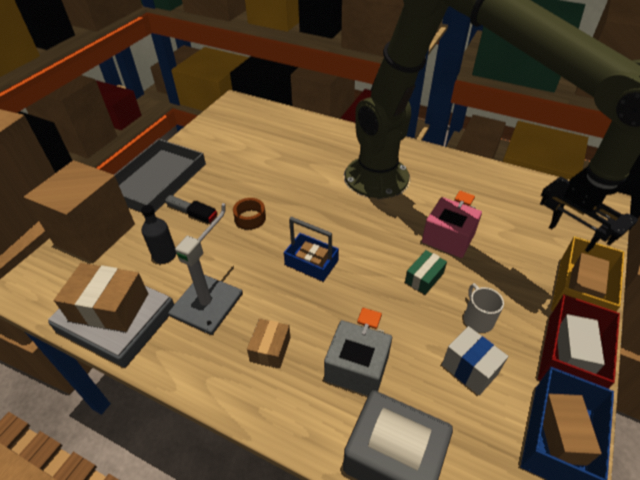

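View pics/top0.png

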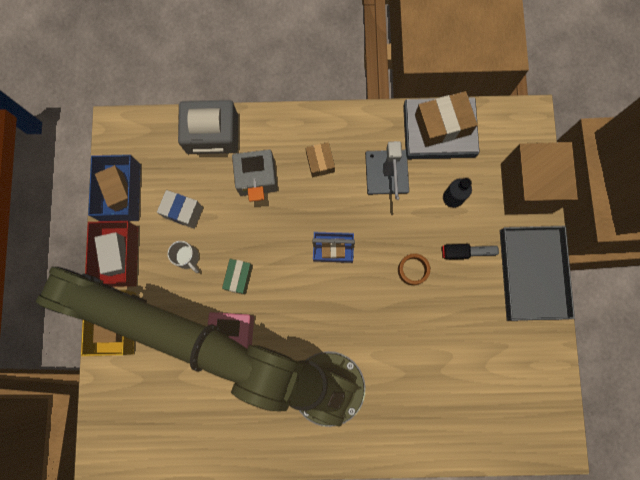

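The top view puts +x up and +y left.

- **Basket:** the small blue basket with handle is at top (333,247) / scene (312,250). The blue bin at top (110,188) / scene (570,430) has no handle, so I rule it out.
- **Console:** the grey one with the orange paddle is at top (254,172) / scene (358,355). The pink one at top (232,328) is the look-alike. The grey device at top (207,125) has no paddle.
- **Weigher:** it is at top (390,172). The platform scale at top (442,128) is not the weigher.

I'll take close crops next.

```bash
python3 - <<'E'
import cv2,numpy as np
def crop(n,x0,y0,w,h,k,out):
    im=cv2.imread(f"pics/{n}0.png")[y0:y0+h,x0:x0+w]
    im=cv2.resize(im,None,fx=k,fy=k,interpolation=cv2.INTER_CUBIC)
    im=np.clip(im.astype(float)*1.5,0,255).astype(np.uint8)
    for i in range(0,w,10):
        cv2.line(im,(i*k,0),(i*k,6 if i%50 else 14),(0,255,255),1)
        if i%20==0: cv2.putText(im,str(x0+i),(i*k,22),0,.35,(0,255,255),1)
    for i in range(0,h,10):
        cv2.line(im,(0,i*k),(6,i*k),(0,255,255),1)
        if i%20==0: cv2.putText(im,str(y0+i),(8,i*k+4),0,.35,(0,255,255),1)
    cv2.imwrite(f"pics/{out}.png",im)
crop("top",305,225,60,50,12,"c_tb")
crop("scene",275,205,75,75,8,"c_sb")
crop("top",355,130,70,90,6,"c_tw")
crop("scene",160,190,90,140,4,"c_sw")
crop("top",225,145,60,65,9,"c_tc")
crop("scene",315,300,90,100,6,"c_sc")
E
```

```text
(no output)
```

View pics/c_tb.png

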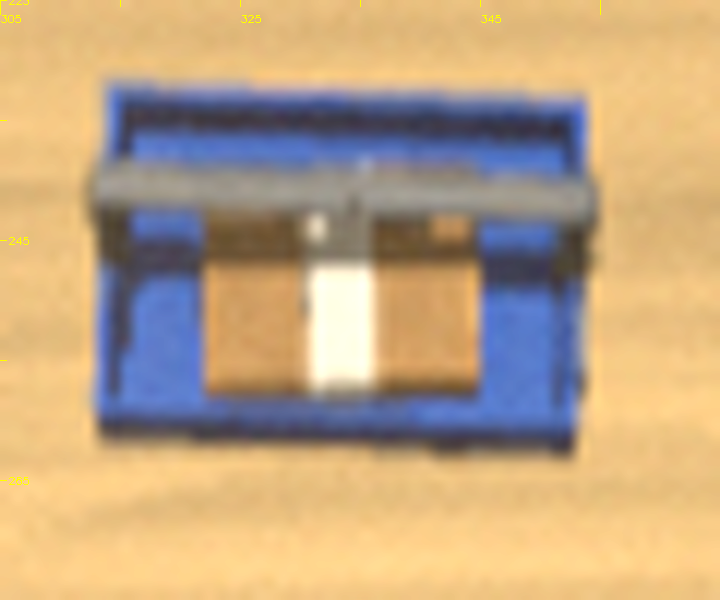

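View pics/c_sb.png

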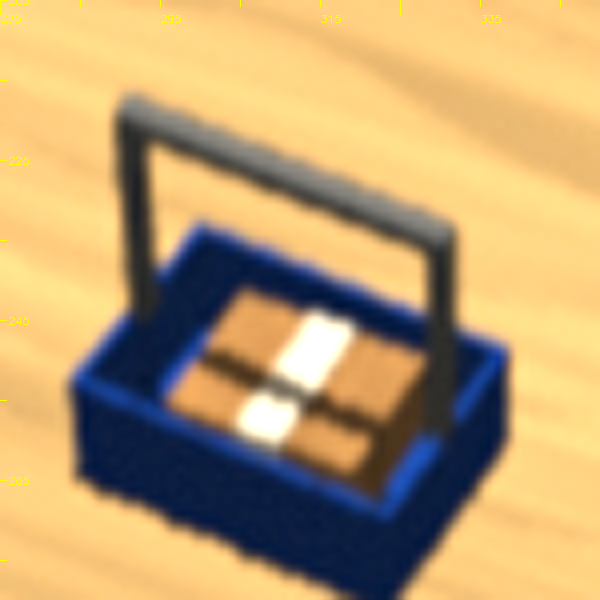

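View pics/c_tw.png

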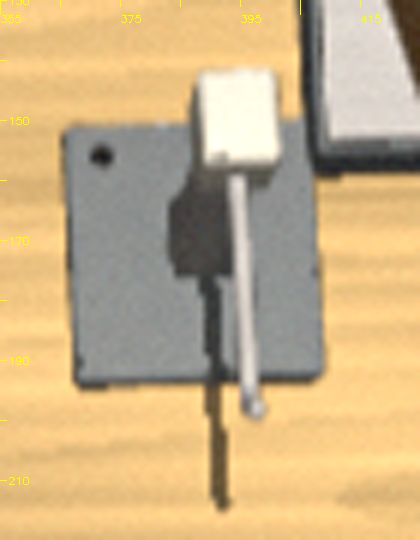

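View pics/c_sw.png

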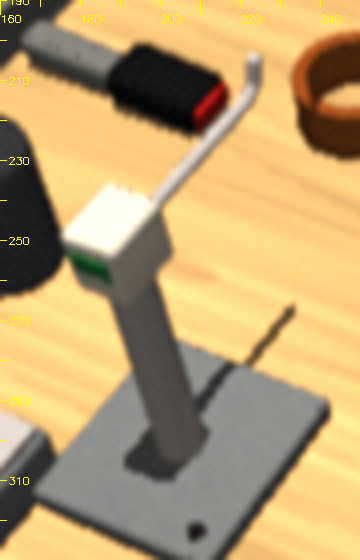

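View pics/c_tc.png

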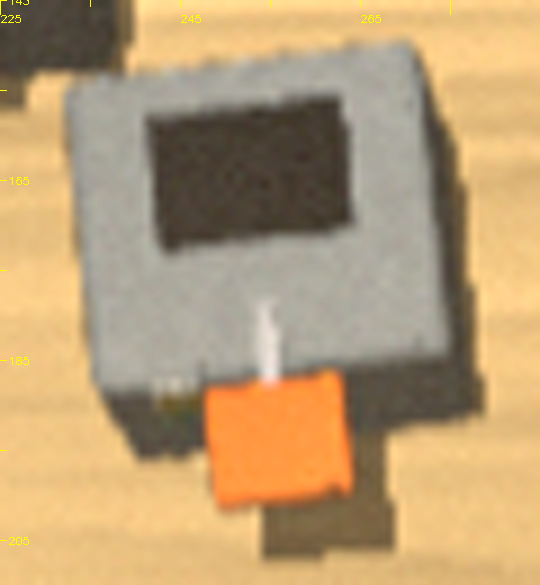

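View pics/c_sc.png

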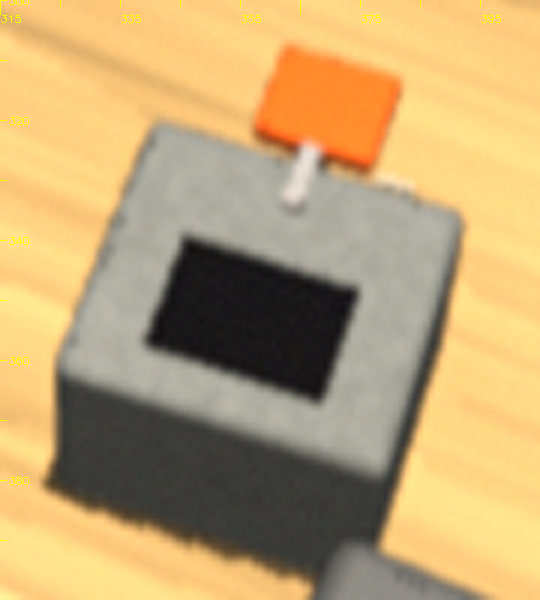

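```bash
cat > h.py <<'E'
import numpy as np,cv2
from scipy.optimize import least_squares
from scipy.spatial.transform import Rotation as R
from bench import ctrl
np.set_printoptions(precision=4,suppress=True)
CI={n:ctrl.camera_info(n) for n in("scene","top")}
def proj(n,P):
    c=CI[n];q=R.from_rotvec(c["orientation"]).inv().apply(np.atleast_2d(P)-c["xyz"])
    K=c["camera_matrix"];return np.c_[K[0,0]*q[:,0]/q[:,2]+K[0,2],K[1,1]*q[:,1]/q[:,2]+K[1,2]]
def place(p,L):
    L=np.atleast_2d(np.array(L,float));c,s=np.cos(p[2]),np.sin(p[2])
    return np.c_[p[0]+c*L[:,0]-s*L[:,1],p[1]+s*L[:,0]+c*L[:,1],L[:,2]]
def fit(obs,p0):
    # obs: (cam,(x0,y0,k),[(crop px),...],[(local xyz)...])
    def res(p):
        r=[]
        for n,(x0,y0,k),px,L in obs:
            u=(np.array(px,float)+.5)/k-.5+[x0,y0]
            r.append((proj(n,place(p,L))-u))
        return np.vstack(r)
    s=least_squares(lambda p:res(p).ravel(),p0,loss='soft_l1')
    print("pose",s.x,"\nres",res(s.x).round(1).tolist());return s.x
E
cat > meas.py <<'E'
from h import *
T=(305,225,12);S=(275,205,8)
a,b,z=.045,.065,.055
b_=fit([("top",T,[(107,85),(585,98),(97,418),(577,430)],[(a,b,z),(a,-b,z),(-a,b,z),(-a,-b,z)]),
("scene",S,[(200,225),(78,380),(388,515),(508,350)],[(-a,-b,z),(a,-b,z),(a,b,z),(-a,b,z)]),
("top",T,[(95,188),(597,200)],[(0,.065,.156),(0,-.065,.156)]),
("scene",S,[(130,97),(452,232)],[(-.003,-.065,.156),(-.003,.065,.156)])],[.5,0,0])
T=(355,130,6);S=(160,190,4);a,b,z=.075,.07,.02
w=fit([("top",T,[(65,128),(78,382),(325,378)],[(a,b,z),(-a,b,z),(-a,-b,z)]),
("scene",S,[(328,408),(183,340),(35,490)],[(-a,b,z),(-a,-b,z),(a,-b,z)]),
("top",T,[(200,72),(275,70),(280,165),(203,170),(254,408)],[(.025,.02,.245),(.025,-.02,.245),(-.025,-.02,.245),(-.025,.02,.245),(-.15,0,.245)]),
("scene",S,[(160,208),(118,185),(65,232),(254,57)],[(-.025,.02,.245),(-.025,-.02,.245),(.025,-.02,.245),(-.15,0,.245)])],[.65,-.2,0])
T=(225,145,9);S=(315,300,6);a,b,z=.06,.065,.1
pd=[(-.066,.025,.105),(-.066,-.025,.105),(-.11,-.025,.105),(-.11,.025,.105)]
c=fit([("top",T,[(70,92),(408,42),(447,350),(98,388)],[(a,b,z),(a,-b,z),(-a,-b,z),(-a,b,z)]),
("scene",S,[(158,122),(460,215),(385,475),(62,365)],[(-a,-b,z),(-a,b,z),(a,b,z),(a,-b,z)]),
("top",T,[(205,390),(342,372),(352,490),(217,507)],pd),
("scene",S,[(400,80),(288,45),(257,128),(375,163)],[pd[3],pd[2],pd[1],pd[0]])],[.7,.2,0])
print("bar",place(b_,[0,0,.15]),"seat",place(w,[-.095,0,.225]),"tip",place(w,[-.15,0,.247]),"paddle",place(c,[-.088,0,.105]))
E
python3 meas.py
```

```text
pose [ 0.4492 -0.0258 -0.0563] 
res [[-0.1, -0.1], [0.3, 0.1], [-0.3, -0.4], [0.3, -0.1], [0.2, -0.6], [-1.0, 0.1], [0.3, 0.5], [0.7, -0.3], [-0.5, -0.5], [0.3, -0.2], [-0.6, -0.5], [1.0, -0.8]]
pose [ 0.7048 -0.2126  0.0055] 
res [[-0.5, -0.4], [-0.9, 0.3], [-0.0, -0.3], [1.7, -2.6], [-4.1, -2.7], [-0.9, -0.2], [-0.8, -0.5], [0.1, -0.6], [0.1, -0.3], [-0.5, -0.7], [-0.1, 0.4], [1.8, -2.4], [-1.5, -2.0], [-1.4, 0.4], [1.1, 0.2]]
pose [0.7034 0.2266 0.0993] 
res [[-1.2, -2.4], [1.1, -1.6], [0.7, -0.4], [-0.8, 0.3], [-0.8, -1.2], [1.8, -0.4], [0.3, 1.5], [-2.2, 1.0], [-0.4, -0.0], [-0.0, 0.1], [0.3, 0.2], [-0.3, 0.2], [1.1, -1.0], [-0.1, -1.1], [-0.4, -0.5], [0.3, -0.1]]
bar [[ 0.4492 -0.0258  0.15  ]] seat [[ 0.6098 -0.2131  0.225 ]] tip [[ 0.5548 -0.2134  0.247 ]] paddle [[0.6159 0.2178 0.105 ]]
```

```bash
python3 - <<'E'
from h import *
w=[.7048,-.2126,.0055]
outs=[]
for n,(x0,y0,W,H,k) in {"scene":(160,190,90,140,4),"top":(355,130,70,100,5)}.items():
    im=cv2.imread(f"pics/{n}0.png")[y0:y0+H,x0:x0+W];im=cv2.resize(im,None,fx=k,fy=k,interpolation=cv2.INTER_CUBIC)
    im=np.clip(im*1.5,0,255).astype(np.uint8)
    def pl(L,col):
        q=((proj(n,place(w,L))-[x0,y0]+.5)*k-.5).round().astype(int);cv2.polylines(im,[q],False,col,1)
    pl([(-.025,0,.225),(-.135,0,.225),(-.15,0,.247)],(0,0,255))
    for z in(.195,.245):pl([(.025,.02,z),(.025,-.02,z),(-.025,-.02,z),(-.025,.02,z),(.025,.02,z)],(255,0,0))
    pl([(.075,.07,.02),(.075,-.07,.02),(-.075,-.07,.02),(-.075,.07,.02),(.075,.07,.02)],(0,255,0))
    cv2.imwrite(f"pics/ov_{n}.png",im); outs.append(im)
h=max(o.shape[0] for o in outs)
cv2.imwrite("pics/ov.png",np.hstack([cv2.copyMakeBorder(o,0,h-o.shape[0],0,5,0) for o in outs]))
E
```

```text
(no output)
```

View pics/ov.png

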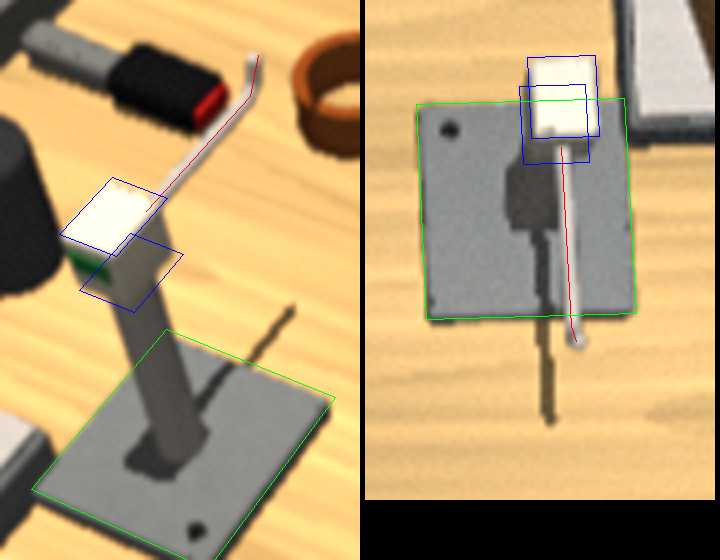

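```bash
cat >> h.py <<'E'
B=[.4492,-.0258,-.0563]; W=[.7048,-.2126,.0055]; C=[.7034,.2266,.0993]
def to(p,yaw=None):
    s=ctrl.get_state();r=R.from_rotvec(s["tool_rot"])
    print("t %.2f"%s["time"],"pos",s["position"],"F",s["ft_force"],"M",s["torque"],"grip",round(s["grip_width"],3),"q",s["joint_positions"])
    print("tool x",r.as_matrix()[:,0],"z",r.as_matrix()[:,2])
    if p is not None: print("shift cm (tool)",r.inv().apply(np.array(p)-s["position"])*100)
    if yaw is not None:
        t=R.from_matrix(np.array([[np.cos(yaw),np.sin(yaw),0],[np.sin(yaw),-np.cos(yaw),0],[0,0,-1]]))
        print("turn (tool)",(r.inv()*t).as_rotvec())
E
python3 -m crank '{"dp":[[0,0,0],[0,0,0],[0,0,0],[0,0,0],[0,0,0],[0,0,0],[0,0,0],[0,0,0]],"delta_rot":[[0,0,0.149],[0,0,0.149],[0,0,0.149],[0,0,0.149],[0,0,0.149],[0,0,0.149],[0,0,0.149],[0,0,0.149]]}' 8.7
python3 -c "
from h import *
p=place(B,[0,.035,.23])[0];print(p);to(p,B[2])"
```

```text
time: 0.9
position: [0.2725, 0.5898, 0.2108]
tool_rot: [3.139, -0.094, -0.001]
ft_force: [-0.5, -0.1, -1.0]
grip_width: 1.002
[0.4512 0.0091 0.23  ]
t 0.90 pos [0.2725 0.5898 0.2108] F [-0.4639 -0.1391 -0.9829] M [-0.053   0.0518  0.0083] grip 1.002 q [-1.2454  0.3186  0.0848  1.4564 -0.027   1.3689 -1.2195]
tool x [ 0.9982 -0.06   -0.0003] z [-0.0004 -0.001  -1.    ]
shift cm (tool) [21.3238 56.886  -1.8661]
turn (tool) [ 0.0011  0.0003 -0.0038]
```

```bash
python3 -m crank '{"dp":[[1.5,2,-0.2],[1.5,3.5,-0.2],[1.5,3.7,-0.2],[1.4,3.7,-0.2],[1.4,3.7,-0.2],[1.4,3.7,-0.2],[1.3,3.7,-0.2],[1.3,3.7,-0.2]],"delta_rot":[[0,0,0],[0,0,0],[0,0,0],[0,0,0],[0,0,0],[0,0,0],[0,0,0],[0,0,0]]}'
python3 -m crank '{"dp":[[1.3,3.7,-0.2],[1.3,3.7,0],[1.3,3.7,0],[1.3,3.7,0],[1.3,3.7,0],[1.3,3.7,0],[1.3,3.7,0],[0.9,2.8,0]],"delta_rot":[[0,0,0],[0,0,0],[0,0,0],[0,0,0],[0,0,0],[0,0,0],[0,0,0],[0,0,0]]}'
python3 -c "
from h import *
p=place(B,[0,.035,.23])[0];to(p,B[2])
cv2.imwrite('pics/s1.png',ctrl.get_image('scene'))"
```

```text
time: 1.7
position: [0.3706, 0.3055, 0.2272]
tool_rot: [3.14, -0.085, -0.001]
ft_force: [0.1, -0.1, 0.0]
grip_width: 1.0
time: 2.5
position: [0.455, 0.0126, 0.2293]
tool_rot: [3.14, -0.088, 0.0]
ft_force: [-0.3, -0.3, 0.3]
grip_width: 1.002
t 2.50 pos [0.455  0.0126 0.2293] F [-0.3208 -0.2532  0.3168] M [-0.032  -0.0239 -0.02  ] grip 1.002 q [-0.7468 -0.1553  0.6024  1.8993  0.0896  1.3713 -0.2241]
tool x [ 0.9984 -0.0563  0.0001] z [ 0.0001 -0.     -1.    ]
shift cm (tool) [-0.3647  0.369  -0.0692]
turn (tool) [ 0.     -0.0001  0.    ]
```

View pics/s1.png

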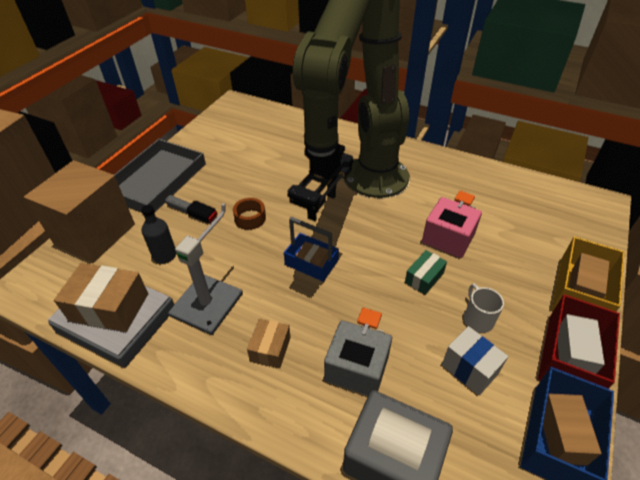

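The open fingers, around (318,200), stand above the handle's +y half. I'll trim the position and descend part way.

```bash
python3 -m crank '{"dp":[[0,0,0.5],[0,0,1],[0,0,1],[0,0,1],[0,0,0.5],[0,0,0],[0,0,0],[0,0,0]],"delta_rot":[[0,0,0],[0,0,0],[0,0,0],[0,0,0],[0,0,0],[0,0,0],[0,0,0],[0,0,0]]}'
python3 -c "
from h import *
p=place(B,[0,.035,.15])[0];to(p,B[2])"
```

```text
time: 3.35
position: [0.4552, 0.0155, 0.1899]
tool_rot: [-3.14, 0.085, -0.001]
ft_force: [0.3, 0.7, -0.5]
grip_width: 1.001
t 3.35 pos [0.4552 0.0155 0.1899] F [ 0.2934  0.6593 -0.5299] M [-0.0869  0.0966 -0.0322] grip 1.001 q [-0.7461 -0.1275  0.6121  1.9587  0.076   1.2874 -0.213 ]
tool x [ 0.9985 -0.0539  0.0008] z [ 0.0008  0.0003 -1.    ]
shift cm (tool) [-0.3765  0.6577  3.9868]
turn (tool) [-0.0003 -0.0008  0.0024]
```

```bash
python3 -m crank '{"dp":[[-0.2,0.3,0],[-0.2,0.3,0.5],[0,0,0.8],[0,0,1],[0,0,1],[0,0,0.7],[0,0,0],[0,0,0]],"delta_rot":[[0,0,0],[0,0,0],[0,0,0],[0,0,0],[0,0,0],[0,0,0],[0,0,0],[0,0,0]]}'
python3 -c "
from h import *
p=place(B,[0,.035,.15])[0];to(p,B[2])
cv2.imwrite('pics/s2.png',cv2.resize(ctrl.get_image('scene')[170:290,250:370],None,fx=5,fy=5))"
```

```text
time: 4.15
position: [0.4506, 0.0096, 0.1493]
tool_rot: [3.14, -0.085, -0.0]
ft_force: [0.4, -0.1, -0.9]
grip_width: 0.998
t 4.15 pos [0.4506 0.0096 0.1493] F [ 0.3838 -0.0857 -0.8784] M [-0.0718  0.0488  0.0277] grip 0.998 q [-0.7387 -0.1021  0.6298  2.0232  0.0647  1.202  -0.1887]
tool x [ 0.9985 -0.0539 -0.0003] z [-0.0003 -0.0003 -1.    ]
shift cm (tool) [ 0.0619  0.046  -0.0695]
turn (tool) [0.0003 0.0003 0.0024]
```

View pics/s2.png

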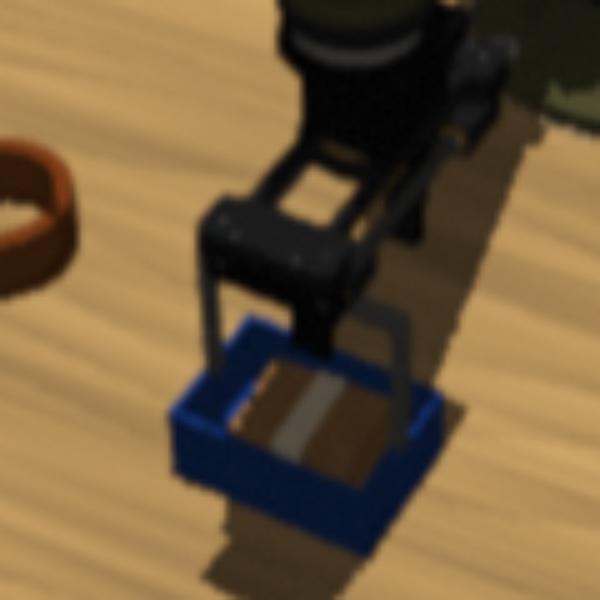

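The fingers straddle the bar on its +y side. Closing now.

```bash
python3 -m crank '{"dp":[[0,0,0],[0,0,0],[0,0,0],[0,0,0],[0,0,0],[0,0,0],[0,0,0],[0,0,0]],"delta_rot":[[0,0,0],[0,0,0],[0,0,0],[0,0,0],[0,0,0],[0,0,0],[0,0,0],[0,0,0]]}' 0 55
python3 -m crank '{"dp":[[0,0,0],[0,0,0],[0,0,-0.2],[0,0,-0.4],[0,0,-0.6],[0,0,-0.8],[0,0,-0.8],[0,0,-0.2]],"delta_rot":[[0,0,0],[0,0,0],[0,0,0],[0,0,0],[0,0,0],[0,0,0],[0,0,0],[0,0,0]]}'
python3 -c "
from h import *
to(None)
cv2.imwrite('pics/s3.png',cv2.resize(ctrl.get_image('scene')[170:290,250:370],None,fx=5,fy=5))"
```

```text
time: 5.0
position: [0.4506, 0.0096, 0.1495]
tool_rot: [-3.14, 0.085, -0.0]
ft_force: [-0.2, -0.0, -0.2]
grip_width: 0.359
time: 5.8
position: [0.4514, 0.0097, 0.1809]
tool_rot: [-3.14, 0.085, -0.003]
ft_force: [-0.3, 0.7, -0.8]
grip_width: 0.01
t 5.80 pos [0.4514 0.0097 0.1809] F [-0.2573  0.6853 -0.7983] M [-0.0427  0.0294  0.0144] grip 0.01 q [-0.7409 -0.1335  0.6179  1.9807  0.0803  1.2685 -0.205 ]
tool x [ 0.9985 -0.054   0.0022] z [ 0.0022  0.0008 -1.    ]
```

View pics/s3.png

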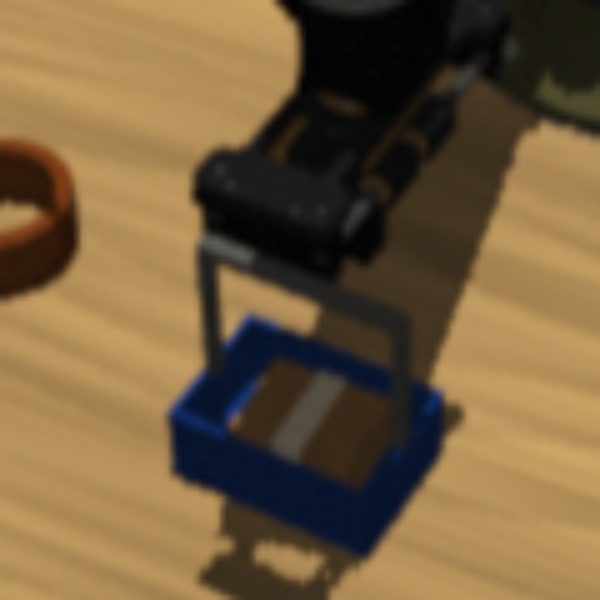

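I lifted before the slow fingers had finished closing, so they shut above the bar. The basket looks unmoved. I'll reopen while backing up a little, then retry.

```bash
python3 -m crank '{"dp":[[0,0,-0.5],[0,0,-0.5],[0,0,0],[0,0,0],[0,0,0],[0,0,0],[0,0,0],[0,0,0]],"delta_rot":[[0,0,0],[0,0,0],[0,0,0],[0,0,0],[0,0,0],[0,0,0],[0,0,0],[0,0,0]]}' 5
python3 -c "
from h import *
p=place(B,[0,.035,.15])[0];to(p,B[2])
im=ctrl.get_image('scene');cv2.imwrite('pics/scene4.png',im)
cv2.imwrite('pics/s4.png',cv2.resize(im[205:280,275:350],None,fx=8,fy=8,interpolation=2)*1)"
```

```text
time: 6.65
position: [0.4505, 0.0096, 0.1894]
tool_rot: [3.14, -0.085, -0.0]
ft_force: [-0.2, -0.4, -0.2]
grip_width: 0.562
t 6.65 pos [0.4505 0.0096 0.1894] F [-0.2432 -0.4018 -0.2481] M [-0.1376  0.0442  0.0484] grip 0.562 q [-0.7416 -0.1406  0.6144  1.9686  0.0842  1.2892 -0.2093]
tool x [ 0.9985 -0.0539 -0.0001] z [-0.0001 -0.     -1.    ]
shift cm (tool) [0.0658 0.0432 3.9381]
turn (tool) [0.0001 0.0001 0.0023]
```

View pics/s4.png

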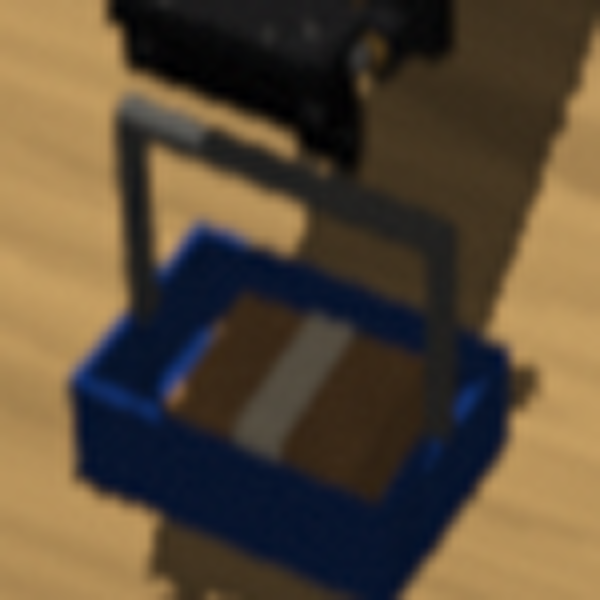

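The basket has not moved: its corners sit at the same pixels as in the first crop. The fingers are open about 49 mm. I'll descend and close with enough waiting time.

```bash
python3 -m crank '{"dp":[[0,0,0.5],[0.1,0,0.8],[0,0,0.9],[0,0,0.9],[0,0,0.8],[0,0,0],[0,0,0],[0,0,0]],"delta_rot":[[0,0,0],[0,0,0],[0,0,0],[0,0,0],[0,0,0],[0,0,0],[0,0,0],[0,0,0]]}'
python3 -m crank '{"dp":[[0,0,0],[0,0,0],[0,0,0],[0,0,0],[0,0,0],[0,0,0],[0,0,0],[0,0,0]],"delta_rot":[[0,0,0],[0,0,0],[0,0,0],[0,0,0],[0,0,0],[0,0,0],[0,0,0],[0,0,0]]}' 0 55
python3 -m crank '{"dp":[[0,0,0],[0,0,0],[0,0,0],[0,0,0],[0,0,0],[0,0,0],[0,0,0],[0,0,0]],"delta_rot":[[0,0,0],[0,0,0],[0,0,0],[0,0,0],[0,0,0],[0,0,0],[0,0,0],[0,0,0]]}'
```

```text
time: 7.5
position: [0.4519, 0.0096, 0.1508]
tool_rot: [-3.14, 0.085, -0.001]
ft_force: [-0.8, 0.0, 0.4]
grip_width: 0.576
time: 8.3
position: [0.4516, 0.0096, 0.1505]
tool_rot: [-3.14, 0.085, -0.0]
ft_force: [-0.6, -0.4, 0.7]
grip_width: 0.02
time: 9.1
position: [0.4516, 0.0096, 0.1505]
tool_rot: [-3.14, 0.085, -0.0]
ft_force: [0.4, -0.1, -0.3]
grip_width: 0.003
```

```bash
python3 -c "
from h import *
im=ctrl.get_image('scene');t=ctrl.get_image('top')
a=cv2.resize(im[180:280,265:365],None,fx=4,fy=4,interpolation=2);b=cv2.resize(t[200:290,290:390],None,fx=4,fy=4,interpolation=2)
b=cv2.copyMakeBorder(b,0,40,0,0,0);im=np.hstack([a,b]);cv2.imwrite('pics/s5.png',np.clip(im*2.,0,255))
s=ctrl.get_state()['position'];print(proj('scene',s),proj('top',s))"
```

```text
[[321.665  231.1401]] [[321.6897 240.1726]][ WARN:0@2.860] global loadsave.cpp:1063 imwrite_ Unsupported depth image for selected encoder is fallbacked to CV_8U.
```

View pics/s5.png

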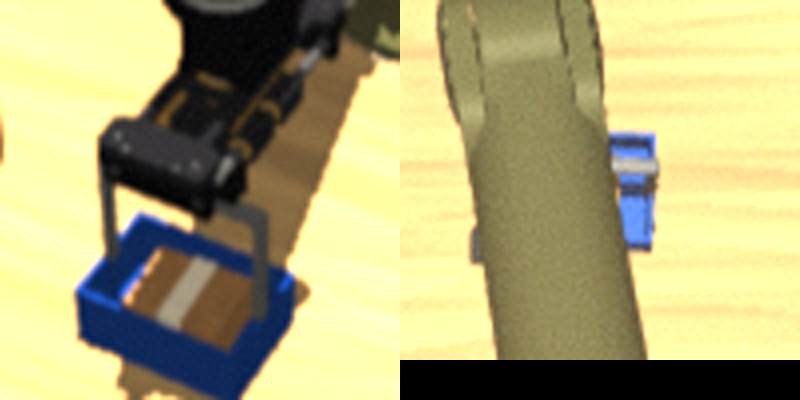

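```bash
python3 -c "
from h import *
im=ctrl.get_image('scene')
x0,y0,k=290,195,10
a=cv2.resize(im[195:255,290:360],None,fx=k,fy=k,interpolation=2);a=np.clip(a*3.,0,255).astype(np.uint8)
s=ctrl.get_state();r=R.from_rotvec(s['tool_rot'])
def ln(L,col):
    q=((proj('scene',s['position']+r.apply(np.array(L)))-[x0,y0]+.5)*k).astype(int);cv2.polylines(a,[q],False,col,1)
ln([(0,0,-.051),(0,0,.019)],(0,0,255));ln([(0,-.0095,.019),(0,.0095,.019)],(0,0,255));ln([(-.02,0,0),(.02,0,0)],(0,255,0))
q=((proj('scene',place(B,[(0,.065,.156),(0,-.065,.156),(0,-.065,.144),(0,.065,.144)]))-[x0,y0]+.5)*k).astype(int);cv2.polylines(a,[q],True,(255,255,0),1)
cv2.imwrite('pics/s6.png',a)"
```

```text
(no output)
```

View pics/s6.png

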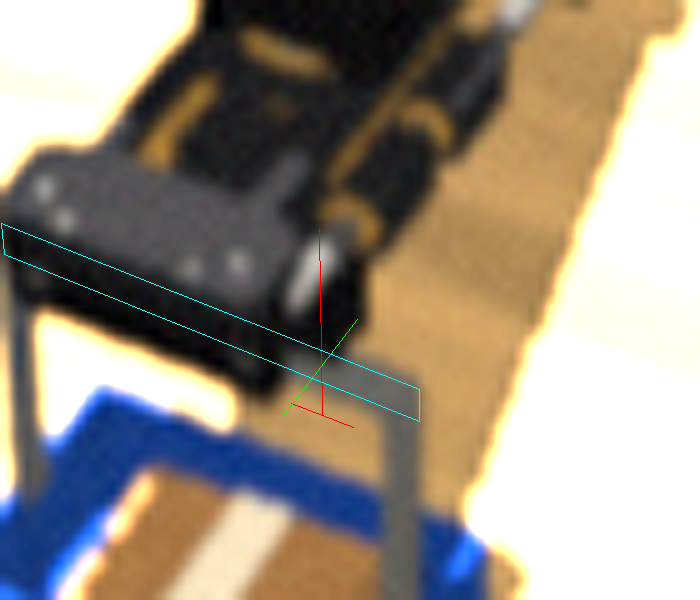

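```bash
python3 -c "
from h import *
def ov(f,pos,rv,x0,y0,w,h,k,op,n='scene'):
    a=cv2.imread(f)[y0:y0+h,x0:x0+w];a=cv2.resize(a,None,fx=k,fy=k,interpolation=2);a=np.clip(a*3.,0,255).astype(np.uint8)
    r=R.from_rotvec(rv)
    def ln(L,col):
        q=((proj(n,np.array(pos)+r.apply(np.array(L)))-[x0,y0]+.5)*k).astype(int);cv2.polylines(a,[q],False,col,1)
    ln([(0,0,-.1),(0,0,.019)],(0,0,255));
    for s in(-1,1): ln([(s*op/2,-.0095,.019),(s*op/2,.0095,.019),(s*op/2,.0095,-.02),(s*op/2,-.0095,-.02),(s*op/2,-.0095,.019)],(0,255,0))
    return a
a=ov('pics/scene0.png',[.2724,.5896,.2105],[2.6457,1.6921,-.0022],530,150,110,110,5,.087)
b=ov('pics/s1.png',[.455,.0126,.2293],[3.14,-.088,0],270,130,50+40,110,5,.087)
cv2.imwrite('pics/s7.png',np.hstack([a[:,:400],b[:,:400]]))"
```

```text
(no output)
```

View pics/s7.png

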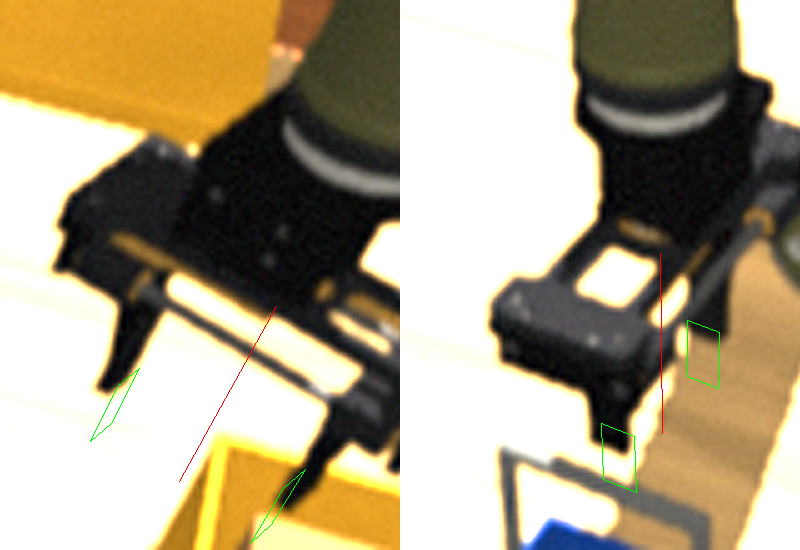

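```bash
python3 -c "
from h import *
D=[([.2724,.5896,.2105],[2.6457,1.6921,-.0022],(530,150),[(108,388),(290,508)]),
([.455,.0126,.2293],[3.14,-.088,0],(270,130),[(212,448),(313,335)])]
r0=R.from_rotvec(D[0][1]).apply([1,0,0]);print(r0)
for mode in('tool','world'):
  for sg in(1,-1):
    def res(o):
        out=[]
        for j,(p,rv,c,px) in enumerate(D):
            r=R.from_rotvec(rv)
            for i,q in enumerate(px):
                s=(1 if i==0 else -1)*(sg if j==0 else 1)
                L=np.array([s*.049,0,.019])
                P=np.array(p)+(r.apply(L+o) if mode=='tool' else r.apply(L)+o)
                out.append(proj('scene',P)[0]-(np.array(q)+.5)/5+.5-np.array(c))
        return np.ravel(out)
    s=least_squares(res,[0,0,0]);print(mode,sg,s.x,res(s.x).round(1))
"

```

```text
[ 0.4194  0.9078 -0.0018]
tool 1 [-0.0059 -0.0018 -0.021 ] [ 34.3  22.8 -38.6 -23.9   2.    1.7   0.6   1.1]
tool -1 [-0.0014  0.0008 -0.0266] [-0.4 -0.1  0.  -1.2  0.1  0.9 -1.   0.2]
world 1 [-0.033  -0.0045 -0.0034] [ 31.5  21.5 -40.2 -24.5   4.7   1.    2.7   1.1]
world -1 [-0.003  -0.0005  0.0245] [-0.1 -0.1  0.3 -1.3  0.5  1.1 -0.7  0.4]
```

In the images the fingertips sit about 25 mm higher than the reported TCP and nose length imply. The jaws therefore closed just over the bar, which agrees with what I saw. I'll apply a −25 mm z correction: raise, open, then go lower while watching the force.

```bash
python3 -m crank '{"dp":[[0,0,-0.5],[0,0,-0.5],[0,0,0],[0,0,0],[0,0,0],[0,0,0],[0,0,0],[0,0,0]],"delta_rot":[[0,0,0],[0,0,0],[0,0,0],[0,0,0],[0,0,0],[0,0,0],[0,0,0],[0,0,0]]}' 5.5
python3 -m crank '{"dp":[[0,0,0],[0,0,0.4],[0,0,0.6],[0,0,0.6],[0,0,0.6],[0,0,0.6],[0,0,0],[0,0,0]],"delta_rot":[[0,0,0],[0,0,0],[0,0,0],[0,0,0],[0,0,0],[0,0,0],[0,0,0],[0,0,0]]}'
python3 -c "
from h import *
to(place(B,[0,.035,.125])[0])
im=ctrl.get_image('scene')
cv2.imwrite('pics/s8.png',np.clip(cv2.resize(im[195:255,290:360],None,fx=10,fy=10,interpolation=2)*3.,0,255).astype(np.uint8))"
```

```text
time: 10.05
position: [0.4515, 0.0096, 0.1604]
tool_rot: [3.14, -0.085, -0.0]
ft_force: [0.8, -0.2, -0.1]
grip_width: 0.6
time: 10.85
position: [0.4515, 0.0095, 0.1323]
tool_rot: [3.14, -0.085, -0.0]
ft_force: [0.1, -0.3, -0.2]
grip_width: 0.629
t 10.85 pos [0.4515 0.0095 0.1323] F [ 0.1331 -0.3056 -0.2232] M [-0.0985  0.0456 -0.016 ] grip 0.629 q [-0.7376 -0.08    0.638   2.0428  0.052   1.1639 -0.1757]
tool x [ 0.9985 -0.054  -0.0003] z [-0.0003 -0.0002 -1.    ]
shift cm (tool) [-0.0309  0.0401  0.7296]
```

View pics/s8.png

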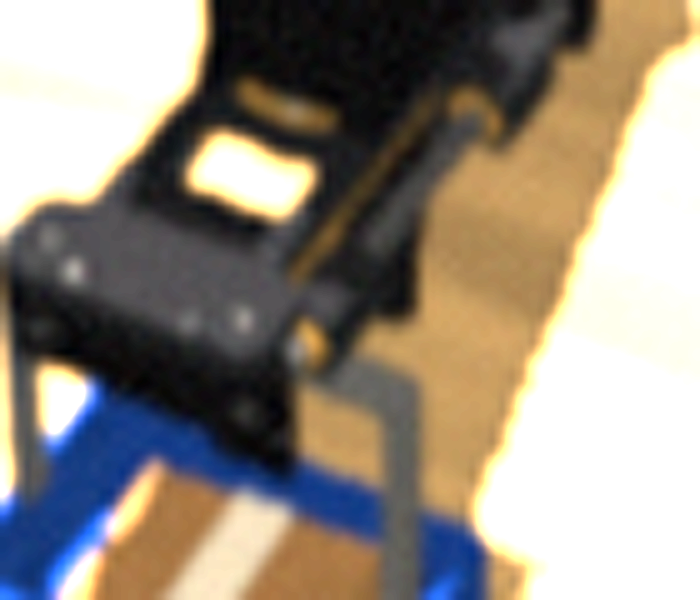

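```bash
python3 -m crank '{"dp":[[0,0,0.3],[0,0,0.3],[0,0,0],[0,0,0],[0,0,0],[0,0,0],[0,0,0],[0,0,0]],"delta_rot":[[0,0,0],[0,0,0],[0,0,0],[0,0,0],[0,0,0],[0,0,0],[0,0,0],[0,0,0]]}' 0 55
python3 -m crank '{"dp":[[0,0,0],[0,0,0],[0,0,0],[0,0,0],[0,0,0],[0,0,0],[0,0,0],[0,0,0]],"delta_rot":[[0,0,0],[0,0,0],[0,0,0],[0,0,0],[0,0,0],[0,0,0],[0,0,0],[0,0,0]]}'
```

```text
time: 11.7
position: [0.4515, 0.0096, 0.1265]
tool_rot: [-3.14, 0.085, 0.0]
ft_force: [-0.5, 0.2, 1.2]
grip_width: 0.132
time: 12.5
position: [0.4516, 0.0096, 0.1265]
tool_rot: [-3.14, 0.085, 0.0]
ft_force: [-0.8, 0.2, 2.7]
grip_width: 0.134
```

The bar is gripped: opening 0.134 is about 12 mm. Lifting.

```bash
python3 -m crank '{"dp":[[0,0,-0.2],[0,0,-0.4],[0,0,-0.6],[0,0,-0.8],[0,0,-1],[0,0,-1],[0,0,-1],[0,0,-1]],"delta_rot":[[0,0,0],[0,0,0],[0,0,0],[0,0,0],[0,0,0],[0,0,0],[0,0,0],[0,0,0]]}'
python3 -m crank '{"dp":[[0,0,-1],[0,0,-1],[0,0,-1],[0,0,-1],[0,0,-1],[0,0,-1],[0,0,-0.7],[0,0,-0.3]],"delta_rot":[[0,0,0],[0,0,0],[0,0,0],[0,0,0],[0,0,0],[0,0,0],[0,0,0],[0,0,0]]}'
python3 -c "
from h import *
to(place(W,[-.095,.035,.2])[0]+[0,0,.055],W[2])
im=ctrl.get_image('scene')
cv2.imwrite('pics/s9.png',np.clip(cv2.resize(im[150:270,250:390],None,fx=5,fy=5,interpolation=2)*2.,0,255).astype(np.uint8))"
```

```text
time: 13.3
position: [0.4517, 0.0096, 0.1876]
tool_rot: [-3.14, 0.085, -0.001]
ft_force: [0.2, -0.2, -4.3]
grip_width: 0.13
time: 14.1
position: [0.452, 0.0096, 0.2574]
tool_rot: [-3.14, 0.085, -0.002]
ft_force: [-0.4, 0.1, -3.7]
grip_width: 0.13
t 14.10 pos [0.452  0.0096 0.2574] F [-0.3532  0.1271 -3.6525] M [ 0.0943 -0.0498  0.0219] grip 0.13 q [-0.7468 -0.1791  0.5937  1.8605  0.1007  1.4296 -0.2286]
tool x [ 0.9985 -0.0539  0.0011] z [ 0.0011  0.0003 -1.    ]
shift cm (tool) [16.7535 17.8953  0.2489]
turn (tool) [-0.0003 -0.0011 -0.0594]
```

View pics/s9.png

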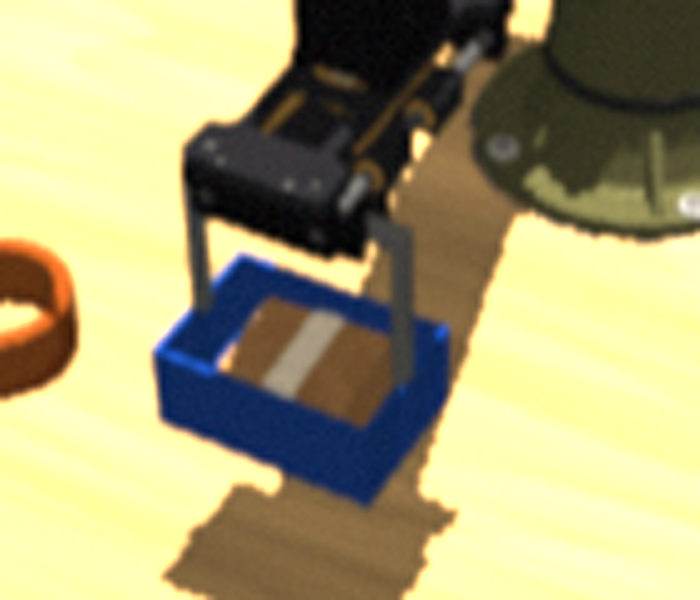

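The basket is lifted level with the parcel in it; the force reads 3.7 N. First I'll align y in front of the hook tip, then move +x so the hook threads the opening under the bar.

```bash
python3 -m crank '{"dp":[[0,0.3,0],[0,0.8,0],[0.1,1.2,0],[0,1.4,0],[0.1,1.4,0],[0,1.4,0],[0.1,1.4,0],[0,1.4,0]],"delta_rot":[[0,0,0],[0,0,-0.01],[0,0,-0.01],[0,0,-0.01],[0,0,-0.01],[0,0,-0.01],[0,0,-0.01],[0,0,0]]}'
python3 -m crank '{"dp":[[0,1.4,0],[0,1.4,0],[0,1.4,0],[0,1.4,0],[0,1.3,0],[0,1,0],[0,0.5,0],[0,0.2,0]],"delta_rot":[[0,0,0],[0,0,0],[0,0,0],[0,0,0],[0,0,0],[0,0,0],[0,0,0],[0,0,0]]}'
python3 -c "
from h import *
to(place(W,[-.095,.0355,.2])[0]+[0,0,.055],W[2])
im=ctrl.get_image('scene')
cv2.imwrite('pics/s10.png',np.clip(cv2.resize(im[130:330,150:350],None,fx=3,fy=3,interpolation=2)*2.,0,255).astype(np.uint8))"
```

```text
time: 14.95
position: [0.452, -0.0849, 0.256]
tool_rot: [3.141, 0.009, -0.001]
ft_force: [0.1, -0.2, -3.7]
grip_width: 0.134
time: 15.75
position: [0.4527, -0.17, 0.2563]
tool_rot: [-3.141, -0.008, 0.001]
ft_force: [-0.0, -0.1, -3.6]
grip_width: 0.135
t 15.75 pos [ 0.4527 -0.17    0.2563] F [-0.0117 -0.0557 -3.5742] M [0.0405 0.0258 0.0056] grip 0.135 q [-0.6272 -0.1291  0.8678  1.8045  0.0994  1.4219  0.2267]
tool x [ 1.      0.0052 -0.0003] z [-0.0003  0.0001 -1.    ]
shift cm (tool) [15.6837  0.8395  0.1248]
turn (tool) [-0.0001  0.0003 -0.0003]
```

View pics/s10.png

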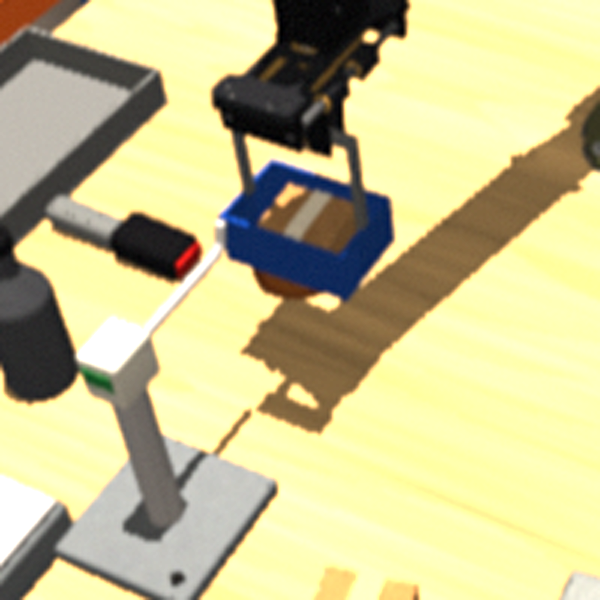

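The basket hangs in front of the hook tip (scene about (225,205)) with y nearly aligned. Now +x over the seat.

```bash
python3 -m crank '{"dp":[[0,0.3,0],[0.2,0.3,0],[0.5,0.2,0],[0.8,0,0],[1,0,0],[1.2,0,0],[1.2,0,0],[1.2,0,0]],"delta_rot":[[0,0,0],[0,0,0],[0,0,0],[0,0,0],[0,0,0],[0,0,0],[0,0,0],[0,0,0]]}'
python3 -m crank '{"dp":[[1.4,0,0],[1.4,0,0],[1.4,0,0],[1.4,0,0],[1.4,0,0],[1.2,0,0],[0.8,0,0],[0.4,0,0]],"delta_rot":[[0,0,0],[0,0,0],[0,0,0],[0,0,0],[0,0,0],[0,0,0],[0,0,0],[0,0,0]]}'
python3 -c "
from h import *
to(place(W,[-.095,.0355,.2075])[0],W[2])
im=ctrl.get_image('scene')
cv2.imwrite('pics/s11.png',np.clip(cv2.resize(im[130:330,150:350],None,fx=3,fy=3,interpolation=2)*2.,0,255).astype(np.uint8))"
```

```text
time: 16.6
position: [0.5154, -0.1765, 0.2563]
tool_rot: [3.141, 0.011, 0.0]
ft_force: [-0.1, -0.2, -3.7]
grip_width: 0.131
time: 17.4
position: [0.6092, -0.1758, 0.2556]
tool_rot: [3.141, 0.012, -0.001]
ft_force: [0.0, -0.1, -3.7]
grip_width: 0.128
t 17.40 pos [ 0.6092 -0.1758  0.2556] F [ 0.0122 -0.0574 -3.7201] M [0.1086 0.1252 0.026 ] grip 0.128 q [-0.4591  0.3644  0.9192  1.4538 -0.2878  1.4655  0.4659]
tool x [ 1.      0.0075 -0.001 ] z [-0.001  -0.0008 -1.    ]
shift cm (tool) [0.0466 0.1794 4.814 ]
turn (tool) [0.0008 0.001  0.002 ]
```

View pics/s11.png

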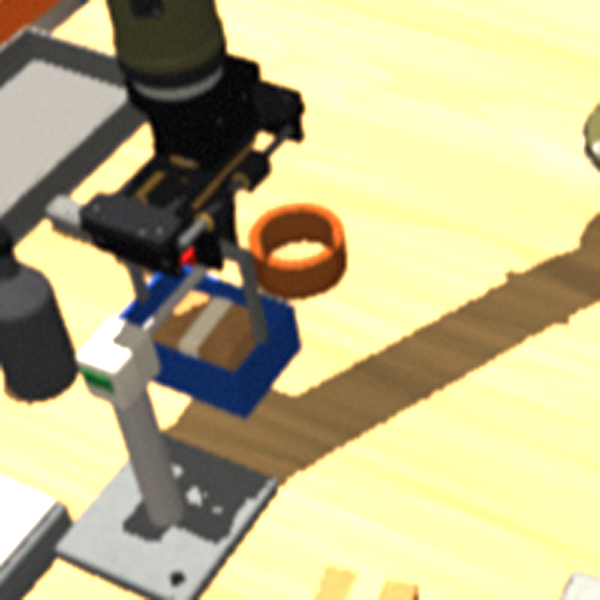

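The hook is threaded under the bar. Lowering.

```bash
python3 -m crank '{"dp":[[0,0.1,0.3],[0,0,0.6],[0,0,0.7],[0,0,0.7],[0,0,0.7],[0,0,0.5],[0,0,0.3],[0,0,0.2]],"delta_rot":[[0,0,0],[0,0,0],[0,0,0],[0,0,0],[0,0,0],[0,0,0],[0,0,0],[0,0,0]]}'
python3 -c "
from h import *
to(place(W,[-.095,.0355,.2075])[0],W[2])
im=ctrl.get_image('scene')
cv2.imwrite('pics/s12.png',np.clip(cv2.resize(im[160:280,160:280],None,fx=5,fy=5,interpolation=2)*2.,0,255).astype(np.uint8))"
```

```text
time: 18.25
position: [0.608, -0.1775, 0.2161]
tool_rot: [-3.142, -0.01, 0.0]
ft_force: [0.2, -0.2, -4.4]
grip_width: 0.134
t 18.25 pos [ 0.608  -0.1775  0.2161] F [ 0.226 -0.164 -4.361] M [0.0987 0.0764 0.0029] grip 0.134 q [-0.4554  0.3808  0.9101  1.5165 -0.3027  1.3927  0.4797]
tool x [ 1.      0.0061 -0.0002] z [-0.0002  0.0001 -1.    ]
shift cm (tool) [0.1602 0.0173 0.8639]
turn (tool) [-0.0001  0.0002  0.0006]
```

View pics/s12.png

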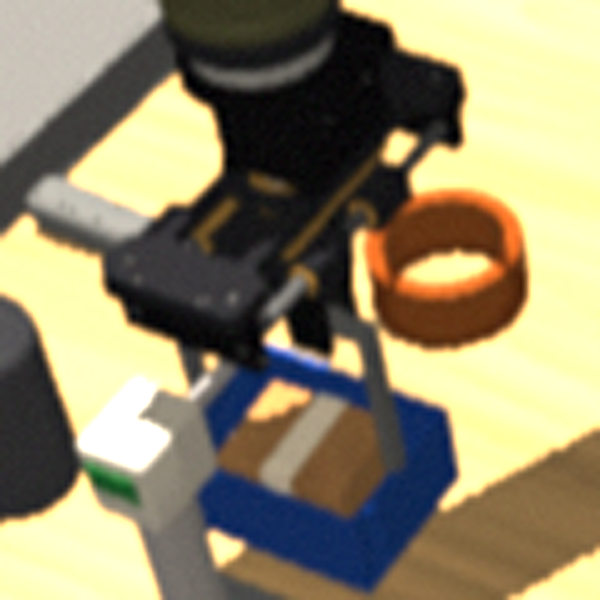

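```bash
python3 -m crank '{"dp":[[0.1,0,0.2],[0,0,0.2],[0,0,0.2],[0,0,0.1],[0,0,0],[0,0,0],[0,0,0],[0,0,0]],"delta_rot":[[0,0,0],[0,0,0],[0,0,0],[0,0,0],[0,0,0],[0,0,0],[0,0,0],[0,0,0]]}'
```

```text
time: 19.1
position: [0.6091, -0.1775, 0.2096]
tool_rot: [-3.142, -0.009, -0.0]
ft_force: [-0.2, -0.5, -4.3]
grip_width: 0.131
```

```bash
python3 -m crank '{"dp":[[0,0,0.1],[0,0,0.1],[0,0,0],[0,0,0],[0,0,0],[0,0,0],[0,0,0],[0,0,0]],"delta_rot":[[0,0,0],[0,0,0],[0,0,0],[0,0,0],[0,0,0],[0,0,0],[0,0,0],[0,0,0]]}'
```

```text
time: 19.9
position: [0.6091, -0.1775, 0.2076]
tool_rot: [-3.142, -0.01, -0.0]
ft_force: [0.2, 0.4, -1.0]
grip_width: 0.135
```

The bar touched the hook at the expected height: the load fell from 4.3 N to 1.0 N. Settle slightly and release.

```bash
python3 -m crank '{"dp":[[0,0,0.05],[0,0,0],[0,0,0],[0,0,0],[0,0,0],[0,0,0],[0,0,0],[0,0,0]],"delta_rot":[[0,0,0],[0,0,0],[0,0,0],[0,0,0],[0,0,0],[0,0,0],[0,0,0],[0,0,0]]}'
python3 -m crank '{"dp":[[0,0,0],[0,0,0],[0,0,0],[0,0,0],[0,0,0],[0,0,0],[0,0,0],[0,0,0]],"delta_rot":[[0,0,0],[0,0,0],[0,0,0],[0,0,0],[0,0,0],[0,0,0],[0,0,0],[0,0,0]]}' 4
python3 -c "
from h import *
im=ctrl.get_image('scene')
cv2.imwrite('pics/s13.png',np.clip(cv2.resize(im[160:280,160:280],None,fx=5,fy=5,interpolation=2)*2.,0,255).astype(np.uint8))"
```

```text
time: 20.7
position: [0.6092, -0.1775, 0.2072]
tool_rot: [-3.142, -0.01, -0.001]
ft_force: [0.1, 1.7, 3.1]
grip_width: 0.13
time: 21.5
position: [0.6091, -0.1775, 0.207]
tool_rot: [-3.142, -0.01, -0.0]
ft_force: [0.3, -0.7, -0.3]
grip_width: 0.462
```

View pics/s13.png

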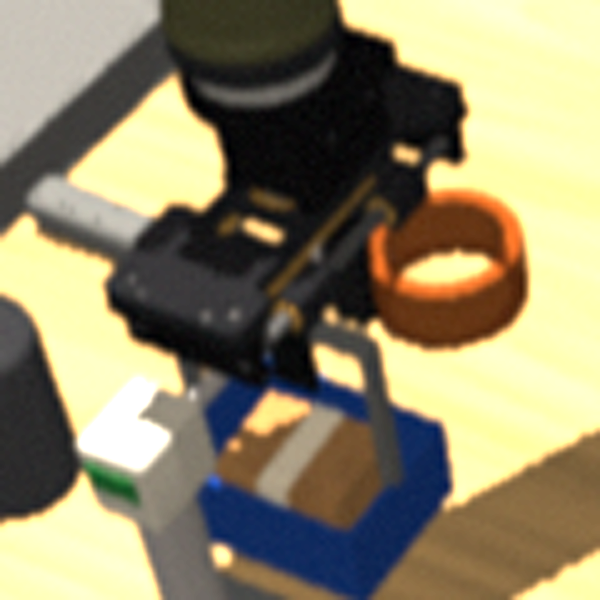

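The fingers are open and the force reads zero. I'll rise straight up slowly, 6 cm, so the tips clear the bar and the hook.

```bash
python3 -m crank '{"dp":[[0,0,-0.2],[0,0,-0.4],[0,0,-0.6],[0,0,-0.8],[0,0,-1],[0,0,-1],[0,0,-1],[0,0,-1]],"delta_rot":[[0,0,0],[0,0,0],[0,0,0],[0,0,0],[0,0,0],[0,0,0],[0,0,0],[0,0,0]]}'
python3 -m crank '{"dp":[[0,0,-1],[0,0,-1],[0,0,-1],[0,0,0],[0,0,0],[0,0,0],[0,0,0],[0,0,0]],"delta_rot":[[0,0,0],[0,0,0],[0,0,0],[0,0,0],[0,0,0],[0,0,0],[0,0,0],[0,0,0]]}' 0 20
python3 -c "
from h import *
to(place(C,[-.088,0,.17])[0],C[2])
im=ctrl.get_image('scene')
cv2.imwrite('pics/s14.png',np.clip(cv2.resize(im[130:330,150:350],None,fx=3,fy=3,interpolation=2)*2.,0,255).astype(np.uint8))"
```

```text
time: 22.35
position: [0.6091, -0.1776, 0.2681]
tool_rot: [3.142, 0.009, 0.001]
ft_force: [0.5, -0.2, -0.3]
grip_width: 0.462
time: 23.15
position: [0.6089, -0.1774, 0.2965]
tool_rot: [-3.141, -0.01, 0.001]
ft_force: [-0.2, -0.2, -0.4]
grip_width: 0.005
t 23.15 pos [ 0.6089 -0.1774  0.2965] F [-0.1737 -0.2086 -0.409 ] M [-0.0508  0.0118  0.0073] grip 0.005 q [-0.4515  0.3537  0.9272  1.3832 -0.2808  1.5423  0.4593]
tool x [ 1.      0.0061 -0.0007] z [-0.0007  0.0002 -1.    ]
shift cm (tool) [  0.9451 -39.517   12.6588]
turn (tool) [-0.0003  0.0007 -0.0932]
```

View pics/s14.png

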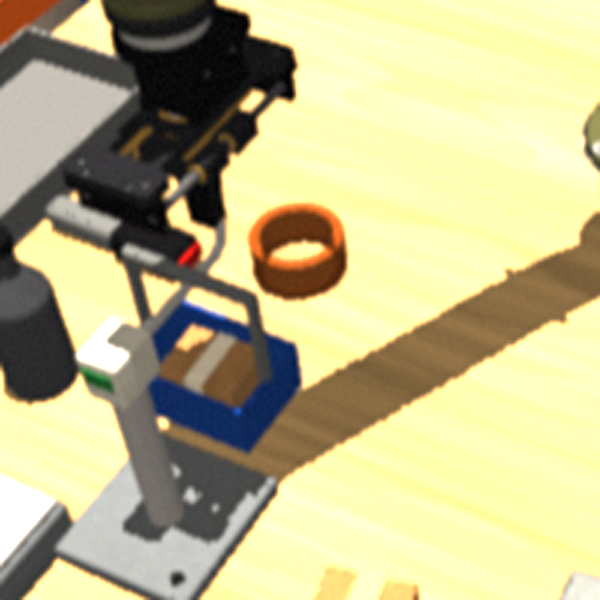

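The basket hangs from the hook, clear of the gripper, with the parcel still in it. Next, over to the paddle. With the fingers shut I'll turn 90° afterwards, so the gripper's long side runs parallel to the console face.

```bash
python3 -m crank '{"dp":[[0,-1,-0.5],[0,-2,0],[0,-3,0],[0.1,-3,0],[0.1,-3,0],[0.1,-3,0],[0.1,-3,0],[0.1,-3,0]],"delta_rot":[[0,0,0],[0,0,0],[0,0,0],[0,0,0],[0,0,0],[0,0,0],[0,0,0],[0,0,0]]}'
python3 -m crank '{"dp":[[0.1,-3,0],[0.1,-3,0],[0.1,-3,0],[0.1,-3,0],[0,-3,0],[0,-2,0],[0,-1,0],[0,-0.5,0]],"delta_rot":[[0,0,0],[0,0,0],[0,0,0],[0,0,0],[0,0,0],[0,0,0],[0,0,0],[0,0,0]]}'
python3 -m crank '{"dp":[[0,0,0],[0,0,0],[0,0,0],[0,0,0],[0,0,0],[0,0,0],[0,0,0],[0,0,0]],"delta_rot":[[0,0,-0.14],[0,0,-0.14],[0,0,-0.14],[0,0,-0.14],[0,0,-0.14],[0,0,-0.14],[0,0,-0.14],[0,0,-0.14]]}'
python3 -m crank '{"dp":[[0,0,0.5],[0,0,1],[0,0,1.5],[0,0,2],[0,0,2],[0,0,1],[0,0,0.5],[0,0,0]],"delta_rot":[[0,0,-0.14],[0,0,-0.14],[0,0,-0.14],[0,0,-0.12],[0,0,0],[0,0,0],[0,0,0],[0,0,0]]}'
python3 -c "
from h import *
to(place(C,[-.09,0,.13])[0],C[2]+np.pi/2)
im=ctrl.get_image('scene')
cv2.imwrite('pics/s15.png',np.clip(cv2.resize(im[220:400,280:460],None,fx=3,fy=3,interpolation=2)*2.,0,255).astype(np.uint8))"
```

```text
time: 24.0
position: [0.6126, 0.0347, 0.3025]
tool_rot: [-3.141, -0.011, -0.001]
ft_force: [0.6, 0.3, 0.4]
grip_width: 0.008
time: 24.8
position: [0.6155, 0.2182, 0.302]
tool_rot: [3.141, 0.011, -0.0]
ft_force: [0.4, -0.6, -1.1]
grip_width: 0.008
time: 25.6
position: [0.6161, 0.2151, 0.3023]
tool_rot: [2.654, 1.68, 0.0]
ft_force: [-0.2, 0.0, -0.7]
grip_width: 0.009
time: 26.4
position: [0.6157, 0.2167, 0.2169]
tool_rot: [2.115, 2.323, -0.001]
ft_force: [-0.3, 0.5, 0.4]
grip_width: 0.007
t 26.40 pos [0.6157 0.2167 0.2169] F [-0.3363  0.4747  0.4064] M [ 0.0698  0.0365 -0.0399] grip 0.007 q [-0.7766  0.3477  0.5168  1.4533 -0.1717  1.3861  1.4108]
tool x [-0.0938  0.9956 -0.0004] z [-0.0002 -0.0004 -1.    ]
shift cm (tool) [ 0.1162 -0.1778  8.6918]
turn (tool) [-0.0003  0.0004 -0.0053]
```

View pics/s15.png

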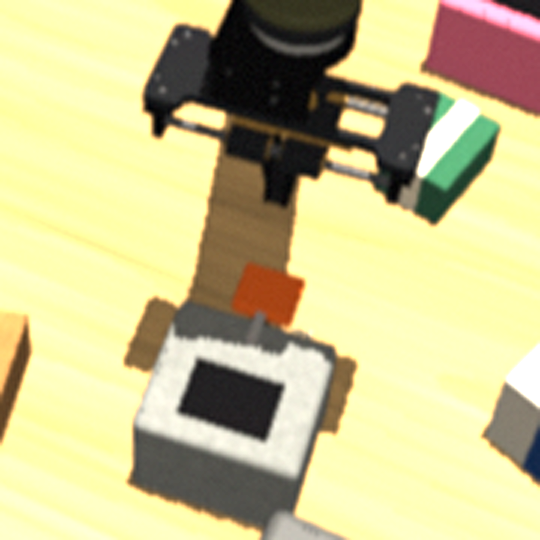

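The fingers are above the orange paddle (270,290 in the crop). Descending to just above it.

```bash
python3 -m crank '{"dp":[[0.1,-0.2,1],[0,0,1.5],[0,0,2],[0,0,2],[0,0,2],[0,0,1.3],[0,0,0.6],[0,0,0.2]],"delta_rot":[[0,0,0],[0,0,0],[0,0,0],[0,0,0],[0,0,0],[0,0,0],[0,0,0],[0,0,0]]}'
python3 -m crank '{"dp":[[0,0,0.2],[0,0,0.2],[0,0,0],[0,0,0],[0,0,0],[0,0,0],[0,0,0],[0,0,0]],"delta_rot":[[0,0,0],[0,0,0],[0,0,0],[0,0,0],[0,0,0],[0,0,0],[0,0,0],[0,0,0]]}'
python3 -c "
from h import *
to(place(C,[-.09,0,.063])[0],C[2]+np.pi/2)
im=ctrl.get_image('scene')
cv2.imwrite('pics/s16.png',np.clip(cv2.resize(im[270:370,310:430],None,fx=5,fy=5,interpolation=2)*2.,0,255).astype(np.uint8))"
```

```text
time: 27.25
position: [0.6133, 0.2183, 0.1102]
tool_rot: [-2.113, -2.325, 0.001]
ft_force: [0.9, -0.2, -0.3]
grip_width: 0.004
time: 28.05
position: [0.6136, 0.2183, 0.1071]
tool_rot: [2.113, 2.325, 0.0]
ft_force: [-0.2, 0.2, 0.1]
grip_width: 0.008
t 28.05 pos [0.6136 0.2183 0.1071] F [-0.2212  0.1759  0.0946] M [ 0.0322  0.0328 -0.0533] grip 0.008 q [-0.7673  0.4169  0.4947  1.5912 -0.209   1.1862  1.4363]
tool x [-0.095   0.9955  0.0001] z [ 0.0001  0.0001 -1.    ]
shift cm (tool) [-0.0694  0.0145  4.4056]
turn (tool) [ 0.0001 -0.0001 -0.0041]
```

View pics/s16.png

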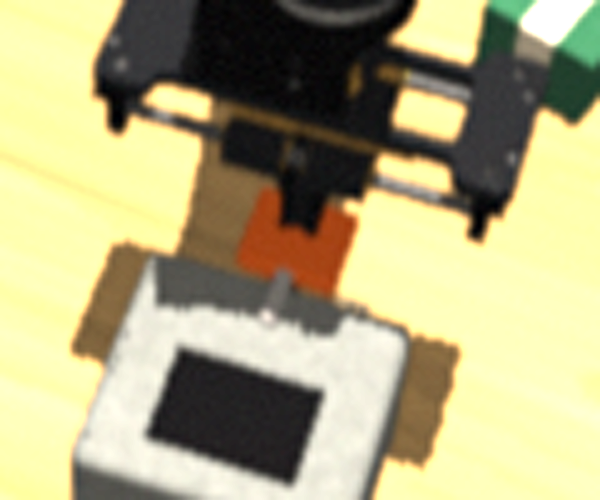

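```bash
python3 -m crank '{"dp":[[0,0,0.2],[0,0,0.3],[0,0,0.3],[0,0,0.2],[0,0,0],[0,0,0],[0,0,0],[0,0,0]],"delta_rot":[[0,0,0],[0,0,0],[0,0,0],[0,0,0],[0,0,0],[0,0,0],[0,0,0],[0,0,0]]}'
python3 -m crank '{"dp":[[0,0,0.3],[0,0,0.3],[0,0,0.3],[0,0,0.3],[0,0,0.3],[0,0,0],[0,0,0],[0,0,0]],"delta_rot":[[0,0,0],[0,0,0],[0,0,0],[0,0,0],[0,0,0],[0,0,0],[0,0,0],[0,0,0]]}'
python3 -m crank '{"dp":[[0,0,0.3],[0,0,0.3],[0,0,0.3],[0,0,0.3],[0,0,0.2],[0,0,0],[0,0,0],[0,0,0]],"delta_rot":[[0,0,0],[0,0,0],[0,0,0],[0,0,0],[0,0,0],[0,0,0],[0,0,0],[0,0,0]]}'
```

```text
time: 28.9
position: [0.6137, 0.2184, 0.0972]
tool_rot: [2.113, 2.325, 0.001]
ft_force: [0.7, -0.3, -0.3]
grip_width: 0.006
time: 29.7
position: [0.614, 0.2185, 0.083]
tool_rot: [2.113, 2.324, 0.002]
ft_force: [-1.1, -0.7, 5.8]
grip_width: 0.004
time: 30.5
position: [0.614, 0.2185, 0.0699]
tool_rot: [-2.113, -2.325, -0.002]
ft_force: [-3.7, -0.9, 9.9]
grip_width: 0.005
```

```bash
python3 -m crank '{"dp":[[0,0,0.2],[0,0,0.2],[0,0,0.2],[0,0,0.1],[0,0,0],[0,0,0],[0,0,0],[0,0,0]],"delta_rot":[[0,0,0],[0,0,0],[0,0,0],[0,0,0],[0,0,0],[0,0,0],[0,0,0],[0,0,0]]}'
python3 -m crank '{"dp":[[0,0,0.1],[0,0,0.1],[0,0,0],[0,0,0],[0,0,0],[0,0,0],[0,0,0],[0,0,0]],"delta_rot":[[0,0,0],[0,0,0],[0,0,0],[0,0,0],[0,0,0],[0,0,0],[0,0,0],[0,0,0]]}'
python3 -m crank '{"dp":[[0,0,0.1],[0,0,0.1],[0,0,0],[0,0,0],[0,0,0],[0,0,0],[0,0,0],[0,0,0]],"delta_rot":[[0,0,0],[0,0,0],[0,0,0],[0,0,0],[0,0,0],[0,0,0],[0,0,0],[0,0,0]]}'
```

```text
time: 31.3
position: [0.614, 0.2185, 0.0625]
tool_rot: [2.113, 2.325, 0.002]
ft_force: [-2.4, -1.0, 7.8]
grip_width: 0.001
time: 32.1
position: [0.614, 0.2185, 0.0605]
tool_rot: [2.113, 2.325, 0.002]
ft_force: [-2.7, -0.5, 7.6]
grip_width: 0.003
time: 32.9
position: [0.614, 0.2185, 0.0586]
tool_rot: [-2.113, -2.325, -0.002]
ft_force: [-2.2, -1.3, 8.1]
grip_width: 0.004
```

```bash
python3 -m crank '{"dp":[[0,0,0.1],[0,0,0.1],[0,0,0],[0,0,0],[0,0,0],[0,0,0],[0,0,0],[0,0,0]],"delta_rot":[[0,0,0],[0,0,0],[0,0,0],[0,0,0],[0,0,0],[0,0,0],[0,0,0],[0,0,0]]}'
python3 -c "
from h import *
to(None)
im=ctrl.get_image('scene')
cv2.imwrite('pics/s17.png',np.clip(cv2.resize(im[270:370,310:430],None,fx=5,fy=5,interpolation=2)*2.,0,255).astype(np.uint8))"
```

```text
time: 33.7
position: [0.614, 0.2185, 0.0582]
tool_rot: [-2.113, -2.324, -0.003]
ft_force: [-6.2, -2.0, 16.9]
grip_width: 0.006
t 33.70 pos [0.614  0.2185 0.0582] F [-6.2056 -1.986  16.8827] M [-0.3906  1.4473 -0.029 ] grip 0.006 q [-0.7552  0.4637  0.4806  1.634  -0.2356  1.1005  1.4552]
tool x [-0.095   0.9955  0.0015] z [ 0.0007  0.0016 -1.    ]
```

View pics/s17.png

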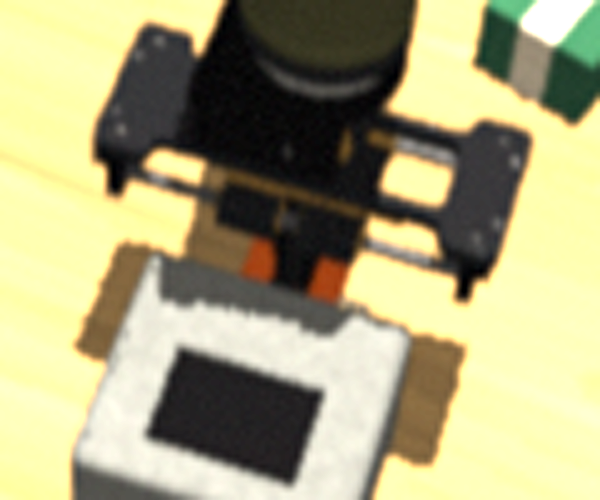

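There is a hard stop at 0.0582. The force jumps to 17 N over the last 2 mm, and the travel fits the pattern of clicks at about 0.083, 0.071 and 0.059. I'll add a little margin and check the basket and the cartons.

```bash
python3 -m crank '{"dp":[[0,0,0.05],[0,0,0],[0,0,0],[0,0,0],[0,0,0],[0,0,0],[0,0,0],[0,0,0]],"delta_rot":[[0,0,0],[0,0,0],[0,0,0],[0,0,0],[0,0,0],[0,0,0],[0,0,0],[0,0,0]]}'
python3 -c "
from h import *
im=ctrl.get_image('scene');cv2.imwrite('pics/s18.png',np.clip(im*1.6,0,255).astype(np.uint8))
to(None)
im2=ctrl.get_image('scene')
a=im[160:320,150:310];b=im2[160:320,150:310];print('motion diff',np.abs(a.astype(int)-b).mean())
cv2.imwrite('pics/s19.png',np.clip(cv2.resize(a,None,fx=3.7,fy=3.7,interpolation=2)*1.5,0,255).astype(np.uint8))"
```

```text
time: 34.55
position: [0.6141, 0.2186, 0.0582]
tool_rot: [-2.113, -2.324, -0.003]
ft_force: [-7.3, -0.9, 18.2]
grip_width: 0.003
t 34.60 pos [0.6141 0.2185 0.0582] F [-6.875  -1.7101 18.527 ] M [-0.4275  1.6479 -0.0091] grip 0.007 q [-0.7551  0.4637  0.4806  1.634  -0.2358  1.1004  1.4554]
tool x [-0.095   0.9955  0.0017] z [ 0.0007  0.0018 -1.    ]
motion diff 0.6513541666666667
```

View pics/s18.png

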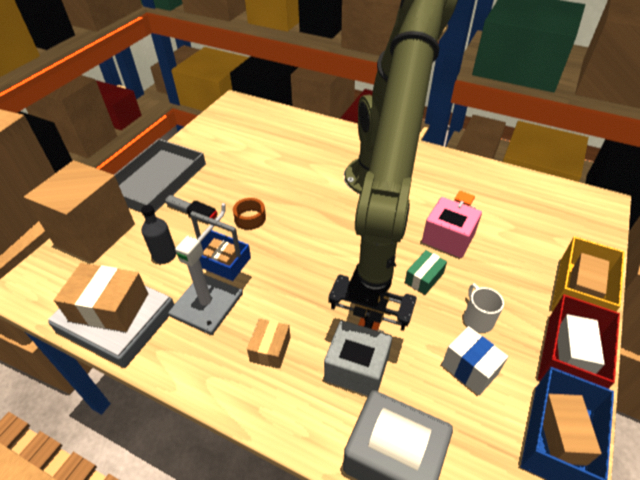

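View pics/s19.png

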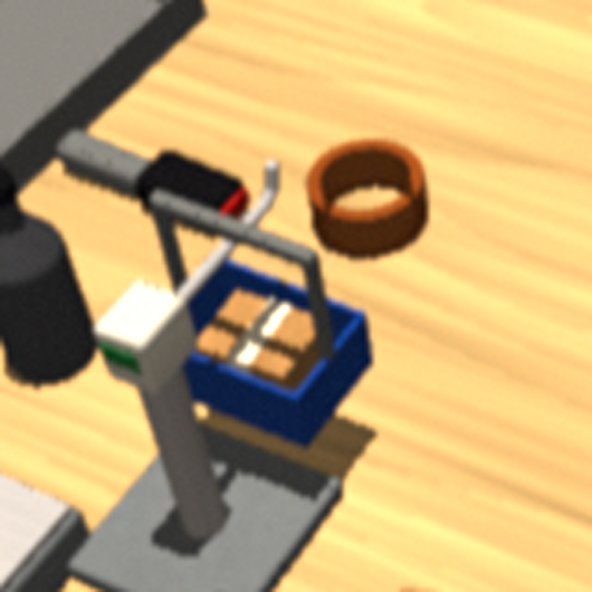

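The basket hangs on the level part of the hook, between the head and the tip, with the parcel inside. It is still between frames; the mean pixel difference of 0.65 is noise level. The bystanders are where they were. The paddle is at its stop with about 18 N on it. Handing in.

```bash
python3 -c "
from bench import ctrl
print(ctrl.close_job());s=ctrl.get_state();print(s['time'],s['position'],s['ft_force'])"
```

```text
the job is handed in; nothing more can be done
None
the job is handed in; nothing more can be done
```

The blue basket, with the parcel in it, hangs by its handle on the weigher's hook and is released. The arm is holding the grey console's orange paddle down at its bottom stop. I handed in at about 34.6 s; no verdict was reported.

**Last checks**
- **Basket:** it rests on the level part of the hook between head and tip, with the gripper clear. Two pictures 0.05 s apart show no visible movement.
- **Paddle:** the travel and forces fit clicks at reported z of about 0.083, 0.071 and 0.059. There was a hard stop at 0.0582, which I held with about 18 N. I inferred the third click from force and travel, because nothing reports it directly.
- **Other things on the table:** they look unmoved in the last scene picture. I did not measure them.

**What disagreed**
- **Fingertip height:** the pictures put the fingertips about 25 mm higher than the reported tool position and nose length imply. My first two closings shut above the bar without moving the basket. The first also failed because I lifted before the fingers had shut. After correcting for the 25 mm, the grip and the contact on the hook came where expected.
- **Paddle forces:** the push just before the third click read about 8 N rather than the stated 5–6 N. There was also a steady sideways force of about a third of the push.

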